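# Sweep the cutter bowl and hold the burst dial at full

## Task

Cookie topping is sticking to the wall of the bench cutter's bowl: take the black crank knob on top of the lid and turn the scraper clockwise (seen from above) through one full turn, right round to where it started. Then turn the spring-return dial on the machine's sloped panel clockwise past its first two clicks to the third, all the way to its stop, hold it there with the gripper for at least two seconds, and finish while still holding it there: do not let go. Leave the other things standing around the machine as they are.

Things in the scene. Friction and masses are not known exactly. Their poses are not given: they have to be found in the camera images.
- cutter: bench food cutter, fixed to the counter: 300 x 460 x 55 mm pale base (its top at z 67 mm); origin under the centre of the base, x points to its back (away from the operator), y to its left, where the round steel bowl stands (bowl axis at x 0, y +105 mm, lid radius 109 mm, lid top at z 195 mm); at its right the motor housing, 270 x 190 mm, centred at y -122 mm, rear top at z 181 mm, with a grey control panel in front sloping down toward the operator by 15 degrees (0.262 rad)
- crank_hub (a point): point on the vertical axis of the lid scraper, at the same height as the crank knob's middle (z 240 mm, 45 mm above the lid); does not turn
- crank_knob (a point): middle of the black round crank knob: 25 mm diameter, 45 mm tall (22 mm above and 23 mm below this point), upright, 65 mm from the scraper's axis, free to spin on its own pin; the white crank arm, 22 mm wide and 9 mm thick, lies just under it, its top 24 mm below this point; a steel-grey cap of the hub, 32 mm wide, ends 22 mm below this point
- scraper (a joint): turn of the lid scraper, rad, grows clockwise seen from above, no stops; starts anywhere between 0 and 4; a full turn adds 6.28; it drags with about 0.12 N m (about 2 N at the knob) and stays where it is left
- dial_grip (a point): grip point of the dial: on its axis, 27 mm above the panel, mid-height in the pads' reach of its wing (the wing ends 10 mm above this point); z is the dial's axis, pointing out of the panel (tilted 15 degrees from vertical toward the operator); x runs along the wing to its pointer end (white line). The dial is a straight black wing grip, 60 mm long (along x), 14 mm wide (along y), 30 mm tall, on a 54 mm round black skirt whose top is 7 mm above the panel
- burst_dial (a joint): turn of the hold-to-run dial, rad, 0 = off, grows clockwise seen from above; clicks at about 0.45, 0.90 and 1.35 (third), rigid stop at 1.38; it springs back to off from any setting when let go; the spring takes 0.04 N m at off and 0.10 N m at the third click, each click about 0.03 N m more
- malt_cup: bystander: open steel cup, 90 mm wide, 165 mm tall, left of the machine; origin at its underside
- sauce_bottle: bystander: brown sauce bottle, 62 mm wide, 185 mm tall, left of the machine; origin at its underside
- sprinkle_jar: bystander: pink jar with green cap, 80 mm wide, 105 mm tall, right of the machine; origin at its underside
- paper_cups: bystander: upside-down stack of paper cups, 82 mm wide, 130 mm tall, right of the machine; origin at its underside
- sundae_dish: bystander: white bowl, 110 mm wide, 50 mm tall, right of the machine; origin at its underside
- topping_scoop: bystander: aluminium scoop lying behind the machine, 190 mm long, 35 mm high; origin at mid-length, underside

How it is judged:
By the outcome, as a careful person would: the job done as asked, in the order asked, and still so for the second after the job is handed in, while the arm keeps its last pose, push and grip.
It also fails if it takes over 67 s, if anything falls off the work surface, if the arm or the gripper's body presses on something with over 40 N, if the wrist force passes 120 N, or if a joint passes its speed limit or range.

## Robot

A 6-joint arm with a two-finger parallel gripper is mounted at the origin on the work surface. World frame = base frame: x ahead of the robot, y to its left, z up, the work surface at z = 0. Lengths are in mm, angles in rad, forces in N, time in s.
With the tool pointing down it reaches from about 350 to 975 mm from the base axis. Payload 7.1 kg.
Tool frame: the origin (TCP) lies midway between the tips of the shut fingers; the grasp point (between the pads) lies 19 mm behind it (ctrl.grasp_offset is the distance from the TCP to the grasp point, in mm); z points along the fingers, y is the line along which they close (so a half turn about z gives the same grasp; the last joint's range is limited). The gripper opens to 88 mm and grips with 3 to 60 N. Pads are 20 mm wide; open, the fingers measure 115 mm over their backs; the gripper's body (75 mm by 178 mm) begins 61 mm behind the grasp point.
Start: joints at [1.106, 0.423, 1.63, -0, 1.089, -0.019], TCP at [269.455, 563.914, 222.675] pointing down, gripper open.
Joint ranges: [-3, 3], [-0.9, 2.11], [0.09, 2.58], [-1.31, 4.45], [0.11, 2.69], [-2.54, 2.54]. Speed limits (rad/s): [2.39, 2.39, 3.01, 3.14, 3.14, 3.14].

## Interface

Orientations are given as a rotation vector (axis times angle).
In Python, from workcell import ctrl gives the robot as it stands. The module is installed in compiled form; this text tells all that it offers.
- The arm moves only by the tool servo_tool, never from a script. Its argument "rows" is a list of rows, each a list of 7 numbers: the turn, a rotation vector about the tool's x, y, z as a fraction of full scale, then the shift along the tool's x, y, z as a fraction of full scale, then the finger opening in mm, from 0 to 87.8. A call has 1 to 10 rows; each row is the pose to reach, as a shift and turn from the pose commanded when the call began, along the tool's axes at that moment; what a row does not reach only later rows make up. Full scale, the value 1, is 20 cm for a shift and 1.5 rad for a turn. A row lasts 1/8 s, in which the tool goes at most 62.5 mm and 10.7 degrees, less where a joint would pass 70% of its speed; a pose out of reach is approached as far as the arm can. A call with a number of a shift or a turn outside -1 to 1 is refused whole. A call with a gripper value outside its range is refused whole. The fingers move at their own pace and stop on an object; the grip force is fixed at half the most. Time passes only in rows, so rows that repeat a pose let the fingers close. It gives the time, the measured TCP pose, the force, the opening and the grip force at its end, in the units of the state.
- ctrl.get_obs(): the state, without advancing time (a new reading comes with each control period).
- ctrl.get_image(name): name is "scene" or "top" or "wrist"; returns (picture, depth): 400x640x3 uint8, red, green, blue; 400x640 float32, mm along the optical axis (not along the pixel's ray), 0 where there is no reading.
- ctrl.camera_info(name): a dict with "intrinsics" (3x3 intrinsics, pixels), "R" (3x3) and "t" (3): a world point X has camera coordinates R X + t. Camera axes: x right, y down, z forward; pixel columns grow to the right and rows downward; lengths in mm; the calibration is good to about 2 mm. A picture is of the moment at which its call begins: read the wrist's pose just before it. camera_info takes no time and is no camera call; for the wrist camera it gives the pose at the moment of the call.
- ctrl.close_job(): hands the job in; it is judged then, once.
The state is a dict: "t": time; "qpos": joint angles; "qvel": joint speeds; "joint_torque": joint torques, N m; "ee_pos": TCP position; "orientation": TCP orientation; "ft_force": force on the tool from outside, world axes, zero at the start; "moment": the same for the moment, N m; "width": finger opening in mm; "grasp_force": force on a finger pad.
Only numpy, scipy, OpenCV 4.12 (cv2) and the standard library are available. Lean on these libraries where they do the work, as an engineer would, in place of code of your own. Each camera call takes 0.05 s, during which the arm holds its last target. There are 200 camera calls.

## Working session

There is one attempt and no reset: what is moved stays moved. The work goes in short steps, Python scripts to look and compute and a tool call to move; the robot and the scene stay as the last step left them, time stands still between calls to the robot, and variables do not carry over. Pictures are saved under pics/ and viewed, at most 10 in all, crops included, and the job is handed in when it is done.

Besides the shell and the picture viewer there is one more tool, called after ">>>" as name(argument=value, ...), one argument or row to a line, values as JSON. servo_tool: Moves the arm, as the interface text tells. Its arguments: {"type":"object","properties":{"rows":{"type":"array","items":{"type":"array","items":{"type":"number"}}}},"required":["rows"]}

```bash
mkdir -p pics
cat > h.py <<'E'
import numpy as np,cv2
from scipy.spatial.transform import Rotation as R
from workcell import ctrl
def px2w(n,u,v,d):
    c=ctrl.camera_info(n);K=c["intrinsics"]
    p=np.linalg.inv(K)@np.array([u,v,1.])*d
    return c["R"].T@(p-c["t"])
def w2px(n,X):
    c=ctrl.camera_info(n);p=c["intrinsics"]@(c["R"]@np.array(X)+c["t"]);return p[:2]/p[2]
E
python3 - <<'E'
from h import *
o=ctrl.get_obs();print({k:np.round(v,3) for k,v in o.items()},ctrl.grasp_offset)
for n in("top","scene"):
    im,d=ctrl.get_image(n);cv2.imwrite(f"pics/{n}0.png",im[:,:,::-1]);np.save(f"pics/{n}0.npy",d)
    c=ctrl.camera_info(n);print(n,c)
E
```

```text
{'t': np.float64(0.0), 'qpos': array([ 1.106,  0.424,  1.631, -0.   ,  1.089, -0.019]), 'qvel': array([-0.001,  0.   ,  0.   , -0.002, -0.   ,  0.   ]), 'joint_torque': array([-1.0000e-03, -5.4463e+01, -2.7366e+01,  6.4000e-02,  2.3000e-02,
       -0.0000e+00]), 'ee_pos': array([269.219, 563.438, 221.91 ]), 'orientation': array([-6.940e-01, -3.064e+00,  2.000e-03]), 'ft_force': array([ 0.2  , -0.09 ,  0.381]), 'moment': array([ 0.01 , -0.007, -0.009]), 'grasp_force': np.float64(0.0), 'width': np.float64(87.536)} 18.700000000000003
top {'intrinsics': array([[381.39820383,   0.        , 322.50250473],
       [  0.        , 381.39820383, 193.67886716],
       [  0.        ,   0.        ,   1.        ]]), 'R': array([[-0.0089817 , -0.99971018, -0.02233562],
       [-0.9914871 ,  0.01180489, -0.12966872],
       [ 0.12989481,  0.02098083, -0.99130578]]), 't': array([  46.78341575,  570.02000867, 1010.88340756])}
scene {'intrinsics': array([[473.81241373,   0.        , 315.18609387],
       [  0.        , 473.81241373, 199.34690638],
       [  0.        ,   0.        ,   1.        ]]), 'R': array([[ 0.32300972,  0.94627863, -0.01488213],
       [ 0.71661645, -0.25482588, -0.64924929],
       [-0.61816308,  0.19904905, -0.76043007]]), 't': array([-207.64237428, -277.59536025, 1769.53034019])}
```

View pics/top0.png

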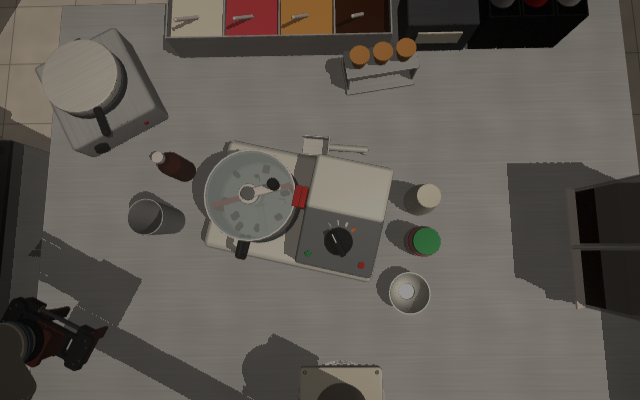

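View pics/scene0.png

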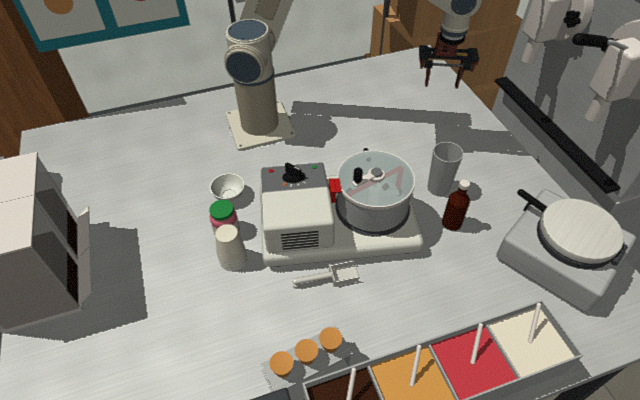

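The top view shows the hub at about (248,193), the knob at about (273,184) and the dial at about (338,241). The scene view shows the same layout from behind. Next I'll enlarge the machine.

Run:
```python
from h import *
im=cv2.imread("pics/top0.png");d=np.load("pics/top0.npy")
cv2.imwrite("pics/c1.png",cv2.resize(im[135:285,195:395],None,fx=4,fy=4,interpolation=cv2.INTER_CUBIC))
for n,u,v in[("knob",273,184),("hub",248,193),("dial",338,241),("panel",320,235),("panel2",350,262),("lid",230,215),("cup",147,215),("cupr",132,205),("bottle",157,157),("lidrimR",290,165)]:
    print(n,np.round(px2w("top",u,v,d[v,u]),1))
```

```text
knob [563.6 143.4 261.6]
hub [550.  206.5 220.9]
dial [440.    2.9 194.6]
panel [454.8  45.1 161.2]
panel2 [390.  -26.1 145.7]
lid [502.4 253.7 193.8]
cup [513.8 506.   77.6]
cupr [531.7 502.2 163.5]
bottle [645.1 436.3 185.3]
lidrimR [646.7 127.8  63.2]
```

View pics/c1.png

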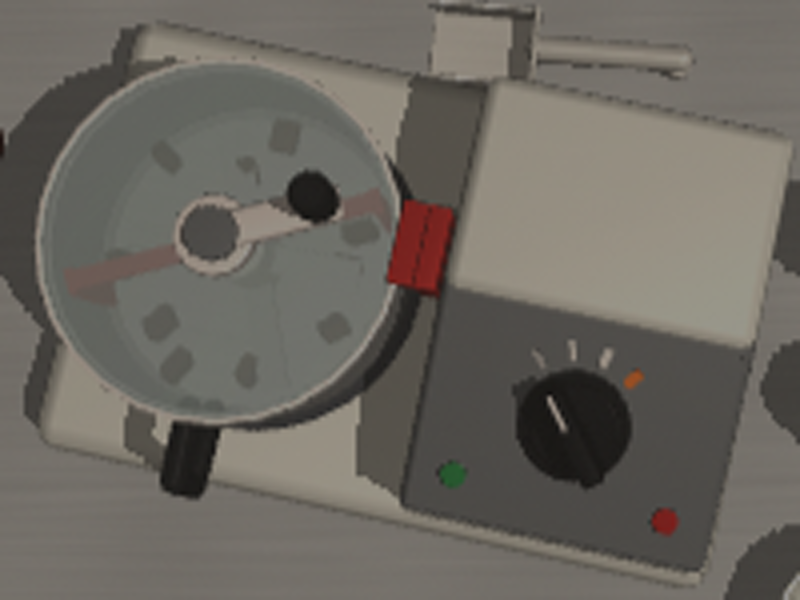

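```bash
cat >> h.py <<'E'
def rel(p,Rt=None):
    o=ctrl.get_obs();R0=R.from_rotvec(o["orientation"])
    s=R0.inv().apply(np.array(p)-o["ee_pos"])/200
    t=(R0.inv()*Rt).as_rotvec()/1.5 if Rt is not None else np.zeros(3)
    return np.round(np.r_[t,s],3)
E
python3 - <<'E'
from h import *
o=ctrl.get_obs();print(R.from_rotvec(o["orientation"]).as_matrix().round(3))
print(rel([269,564,380]),rel([450,200,380]), rel([500,100,380]))
# panel plane & wing
d=np.load("pics/top0.npy")
vv,uu=np.mgrid[215:270,295:385]
P=np.array([px2w("top",u,v,d[v,u]) for u,v in zip(uu.ravel(),vv.ravel())])
s=np.array([px2w("top",u,v,d[v,u]) for u,v in[(320,235),(350,262),(307,250),(368,235),(365,260),(325,215)]])
print(s.round(1))
E
```

```text
[[-0.902  0.431 -0.001]
 [ 0.431  0.902 -0.001]
 [ 0.    -0.001 -1.   ]]
[ 0.     0.     0.     0.002  0.001 -0.79 ] [ 0.     0.     0.    -1.599 -1.251 -0.788] [ 0.     0.     0.    -2.04  -1.594 -0.788]Traceback (most recent call last):
  File "<stdin>", line 7, in <module>
  File "h.py", line 5, in px2w
    c=ctrl.camera_info(n);K=c["intrinsics"]
ValueError: time passes only in moves, steps and waits
```

>>> servo_tool(
  rows=[
    [0,0,0,0,0,-0.3,87],
    [0,0,0,-0.2,-0.16,-0.55,87],
    [0,0,0,-0.4,-0.31,-0.75,87],
    [0,0,0,-0.6,-0.47,-0.75,87],
    [0,0,0,-0.8,-0.63,-0.75,87],
    [0,0,0,-1,-0.78,-0.75,87],
  ],
)

```text
t: 0.85
ee_pos: [382.9, 335.2, 372.7]
orientation: [0.694, 3.064, -0.0]
ft_force: [0.2, 0.5, -0.3]
width: 87.0
grasp_force: 0.0
```

>>> servo_tool(
  rows=[
    [0,0,0,-0.2,-0.16,0,87],
    [0,0,0,-0.4,-0.31,0,87],
    [0,0,0,-0.6,-0.47,0,87],
    [0,0,0,-0.75,-0.62,0,87],
    [0,0,0,-0.8,-0.68,0,87],
    [0,0,0,-0.8,-0.68,0,87],
    [0,0,0,-0.8,-0.68,0,87],
  ],
)

```text
t: 1.72
ee_pos: [468.0, 146.2, 372.6]
orientation: [-0.693, -3.064, -0.0]
ft_force: [-0.7, 0.7, 0.1]
width: 86.8
grasp_force: 0.0
```

```bash
cat > h.py <<'E'
import numpy as np,cv2
from scipy.spatial.transform import Rotation as R
from workcell import ctrl
def back(c,u,v,d):
    u,v,d=[np.ravel(a) for a in(u,v,d)]
    p=(np.linalg.inv(c["intrinsics"])@np.stack([u,v,np.ones(len(u))])*d).T
    return (p-c["t"])@c["R"]
def rel(p,Rt=None):
    o=ctrl.get_obs();R0=R.from_rotvec(o["orientation"])
    s=R0.inv().apply(np.array(p)-o["ee_pos"])/200
    t=(R0.inv()*Rt).as_rotvec()/1.5 if Rt is not None else np.zeros(3)
    return np.round(np.r_[t,s],3)
def snap(n,tag):
    c=ctrl.camera_info(n);im,d=ctrl.get_image(n)
    cv2.imwrite(f"pics/{tag}.png",im[:,:,::-1]);np.savez(f"pics/{tag}.npz",d=d,R=c["R"],t=c["t"],intrinsics=c["intrinsics"])
E
python3 - <<'E'
from h import *
o=ctrl.get_obs();print({k:np.round(v,3) for k,v in o.items()})
snap("wrist","w1")
E
```

```text
{'t': np.float64(1.725), 'qpos': array([ 0.278,  0.068,  1.746,  0.   ,  1.328, -0.848]), 'qvel': array([ 0.01 , -0.   , -0.   , -0.003,  0.001, -0.004]), 'joint_torque': array([-6.4000e-01, -3.5892e+01, -3.1388e+01,  9.0000e-03,  6.7000e-02,
        0.0000e+00]), 'ee_pos': array([467.998, 146.189, 372.583]), 'orientation': array([-0.693, -3.064, -0.   ]), 'ft_force': array([-0.666,  0.744,  0.111]), 'moment': array([-0.02,  0.04, -0.02]), 'grasp_force': np.float64(0.0), 'width': np.float64(86.812)}
```

View pics/w1.png

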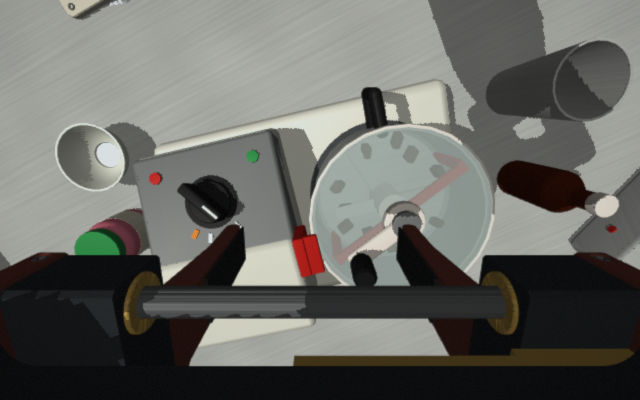

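The wrist view shows the dial wing at about (180,185) to (230,218), the knob at (364,268) and the hub cap at (406,220). I'll measure these from depth.

```bash
cat > m.py <<'E'
from h import *
import sys
for f,dw,kw,pp in [("w1",(165,170,250,240),(345,250,380,287),[(165,200),(250,190),(265,165),(210,160),(170,235),(270,220)])]:
    z=np.load(f"pics/{f}.npz");d=z["d"]
    def reg(w):
        v,u=np.mgrid[w[1]:w[3],w[0]:w[2]];D=d[w[1]:w[3],w[0]:w[2]];return back(z,u,v,D)
    S=np.vstack([back(z,*[a for a in (u+np.arange(-2,3),np.full(5,v),d[v,u-2:u+3])]) for u,v in pp])
    c=S.mean(0);n=np.linalg.svd(S-c)[2][2];n*=np.sign(n[2])
    print("panel n",n.round(3),"tilt",np.degrees(np.arccos(n[2])).round(1),"yaw",np.degrees(np.arctan2(-n[1],-n[0])).round(1),"res",np.abs((S-c)@n).max().round(2))
    P=reg(dw);h=(P-c)@n;W=P[(h>33)&(h<40)]
    print("wing h",np.median((W-c)@n).round(1),len(W))
    q=W-np.outer((W-c)@n,n); 
    yaw=np.arctan2(-n[1],-n[0]);ex=np.array([np.cos(yaw),np.sin(yaw),0]);ex-=n*(ex@n);ex/=np.linalg.norm(ex);ey=np.cross(n,ex)
    xy=np.stack([(W-c)@ex,(W-c)@ey],1).astype(np.float32)
    r=cv2.minAreaRect(xy);print("rect",r)
    cen=c+ex*r[0][0]+ey*r[0][1];b=cv2.boxPoints(r);e=max([b[1]-b[0],b[2]-b[1]],key=np.linalg.norm)
    w=ex*e[0]+ey*e[1];w/=np.linalg.norm(w);w*=np.sign(w@ex)
    print("dial panel pt",cen.round(1),"grip",(cen+27*n).round(1),"wing",w.round(3),"ang in panel from ex",np.degrees(np.arctan2(w@ey,w@ex)).round(1))
    P=reg(kw);K=P[(P[:,2]>257)&(P[:,2]<268)];r=cv2.minEnclosingCircle(K[:,:2].astype(np.float32));print("knob",r,np.median(K[:,2]),len(K))
E
python3 m.py
python3 - <<'E'
from h import *
z=np.load("pics/w1.npz");d=z["d"]
v,u=np.mgrid[195:245,380:430];P=back(z,u,v,d[195:245,380:430])
K=P[(P[:,2]>214.5)&(P[:,2]<222)];print("hub w1",cv2.minEnclosingCircle(K[:,:2].astype(np.float32)),np.median(K[:,2]))
c=ctrl.camera_info("top");d=np.load("pics/top0.npy")
v,u=np.mgrid[175:210,235:285];P=back(c,u,v,d[175:210,235:285])
for a,b in((214.5,224),(255,270)):
    K=P[(P[:,2]>a)&(P[:,2]<b)];print("top",cv2.minEnclosingCircle(K[:,:2].astype(np.float32)),np.median(K[:,2]))
E
```

```text
panel n [-0.25   0.057  0.967] tilt 14.8 yaw -12.9 res 1.37
wing h 36.7 607
rect ((5.350777626037598, -14.90249252319336), (59.7315559387207, 14.44532585144043), 38.60429763793945)
dial panel pt [439.8   6.2 157.9] grip [433.    7.8 184. ] wing [0.876 0.439 0.2  ] ang in panel from ex 38.6
knob ((565.8049926757812, 150.89166259765625), 12.256677627563477) 261.25911454047747 363
hub w1 ((552.935302734375, 203.68841552734375), 25.647247314453125) 216.865774147641
top ((561.9637451171875, 181.1330108642578), 45.00589370727539) 216.48615728555393
top ((567.4838256835938, 146.89813232421875), 12.176002502441406) 260.46702547684197
```

Run:
```python
from h import *
ci=ctrl.camera_info("top");dt=np.load("pics/top0.npy")
z=np.load("pics/w1.npz")
def circ(Q):
    A=np.c_[2*Q,np.ones(len(Q))];s=np.linalg.lstsq(A,(Q**2).sum(1),rcond=None)[0];return s[:2],np.sqrt(s[2]+s[:2]@s[:2])
for n,c,d,w,h0 in(("top",ci,dt,(200,145,300,245),(550,206)),("w1",z,z["d"],(300,100,500,330),(550,206))):
    v,u=np.mgrid[w[1]:w[3],w[0]:w[2]];P=back(c,u,v,d[w[1]:w[3],w[0]:w[2]])
    L=P[(P[:,2]>188)&(P[:,2]<205)];print(n,len(L),np.median(L[:,2]))
    h=np.array(h0,float)
    for _ in range(3):
        a=np.arctan2(L[:,1]-h[1],L[:,0]-h[0]);r=np.hypot(*(L[:,:2]-h).T);E=[]
        for b in np.arange(-np.pi,np.pi,.1):
            m=(a>=b)&(a<b+.1)&(r<116)
            if m.any() and r[m].max()>100:E.append(L[m][r[m].argmax(),:2])
        E=np.array(E);h,rad=circ(E)
    print(h,rad,len(E))
# cap top z in each
    cap=P[(np.hypot(*(P[:,:2]-h).T)<25)&(P[:,2]>212)&(P[:,2]<224)];m=cap[cap[:,2]>217.2];print("cap",cap[:,2].min(),cap[:,2].max(),m[:,:2].mean(0) if len(m) else 0,np.histogram(cap[:,2],8))
```

```text
top 6140 194.08781806255783
[551.52535942 208.03613311] 109.02409562804321 63
cap 212.00169156399298 222.51679645904235 [552.33617357 207.4432007 ] (array([12, 25, 39, 44, 43, 25,  5,  3]), array([212.00169156, 213.31607968, 214.63046779, 215.9448559 ,
       217.25924401, 218.57363212, 219.88802024, 221.20240835,
       222.51679646]))
w1 20454 194.78940410431022
[551.05420777 211.28042891] 109.88636779518555 50
cap 212.02213211131385 219.98615499081401 [545.37257853 214.68892237] (array([ 21,  15,  45, 104, 119, 178,  91,  10]), array([212.02213211, 213.01763497, 214.01313783, 215.00864069,
       216.00414355, 216.99964641, 217.99514927, 218.99065213,
       219.98615499]))
```

Run:
```python
from h import *
print(rel([567,148,372]),rel([567,148,226]))
```

```text
[ 0.     0.     0.    -0.443  0.22   0.003] [ 0.     0.     0.    -0.444  0.22   0.733]
```

>>> servo_tool(
  rows=[
    [0,0,0,-0.22,0.11,0,87],
    [0,0,0,-0.443,0.22,0,87],
    [0,0,0,-0.443,0.22,0.2,87],
    [0,0,0,-0.443,0.22,0.4,87],
    [0,0,0,-0.443,0.22,0.55,87],
    [0,0,0,-0.443,0.22,0.65,87],
    [0,0,0,-0.443,0.22,0.733,87],
    [0,0,0,-0.443,0.22,0.733,87],
  ],
)

```text
t: 2.78
ee_pos: [566.5, 147.3, 224.9]
orientation: [-0.692, -3.062, 0.001]
ft_force: [0.2, 0.6, -0.7]
width: 87.1
grasp_force: 0.0
```

>>> servo_tool(
  rows=[
    [0,0,0,0,0,0,60],
    [0,0,0,0,0,0,40],
    [0,0,0,0,0,0,28],
    [0,0,0,0,0,0,20],
    [0,0,0,0,0,0,20],
    [0,0,0,0,0,0,15],
    [0,0,0,0,0,0,15],
  ],
)

```text
t: 3.65
ee_pos: [567.5, 147.0, 226.1]
orientation: [0.695, 3.064, 0.001]
ft_force: [0.6, 1.1, -0.3]
width: 24.3
grasp_force: 30.0
```

Run:
```python
from h import *
o=ctrl.get_obs();print({k:np.round(v,3) for k,v in o.items()})
snap("wrist","w2");snap("top","t2")
im=cv2.imread("pics/t2.png");cv2.imwrite("pics/t2c.png",np.hstack([cv2.resize(im[135:235,200:300],(400,400)),cv2.imread("pics/w2.png")[:,200:600]]))
```

```text
{'t': np.float64(3.65), 'qpos': array([ 2.330e-01,  3.620e-01,  1.715e+00,  1.000e-03,  1.063e+00,
       -8.920e-01]), 'qvel': array([ 0.002, -0.001,  0.   , -0.003,  0.002,  0.001]), 'joint_torque': array([-7.2600e-01, -5.0458e+01, -2.6390e+01, -2.5700e-01,  3.8900e-01,
       -6.0000e-03]), 'ee_pos': array([567.474, 147.006, 226.101]), 'orientation': array([6.950e-01, 3.064e+00, 1.000e-03]), 'ft_force': array([ 0.623,  1.059, -0.305]), 'moment': array([ 0.285, -0.157, -0.024]), 'grasp_force': np.float64(29.999), 'width': np.float64(24.254)}
```

View pics/t2c.png

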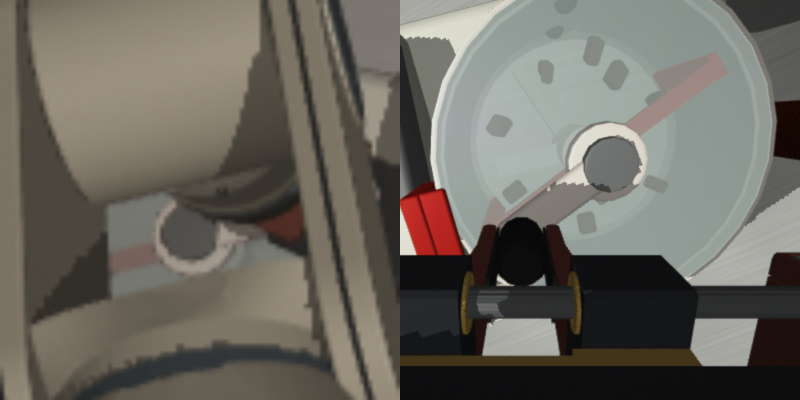

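The right half shows the knob at (520,250) gripped between the pads, about 65 mm from the hub, which agrees with the spec. Now I'll work out the circle.

```bash
cat > circ.py <<'E'
from h import *
import sys
o=ctrl.get_obs();M=R.from_rotvec(o["orientation"]).as_matrix()
hub=np.array([551.3,209.7]);k=np.array([567.5,147.0]);a0=np.arctan2(*(k-hub)[::-1])
f=lambda deg:np.r_[hub+65*np.array([np.cos(a0-np.radians(deg)),np.sin(a0-np.radians(deg))]),0]
for s in(0,90,180,270):
    print(s,[(M.T@(f(s+i)-f(s))/200)[:2].round(3).tolist() for i in range(9,91,9)])
E
python3 circ.py
```

```text
0 [[0.042, -0.03], [0.087, -0.052], [0.136, -0.068], [0.186, -0.075], [0.237, -0.075], [0.287, -0.067], [0.336, -0.05], [0.381, -0.027], [0.422, 0.003], [0.458, 0.04]]
90 [[0.03, 0.042], [0.052, 0.087], [0.068, 0.136], [0.075, 0.186], [0.075, 0.237], [0.067, 0.287], [0.05, 0.336], [0.027, 0.381], [-0.003, 0.422], [-0.04, 0.458]]
180 [[-0.042, 0.03], [-0.087, 0.052], [-0.136, 0.068], [-0.186, 0.075], [-0.237, 0.075], [-0.287, 0.067], [-0.336, 0.05], [-0.381, 0.027], [-0.422, -0.003], [-0.458, -0.04]]
270 [[-0.03, -0.042], [-0.052, -0.087], [-0.068, -0.136], [-0.075, -0.186], [-0.075, -0.237], [-0.067, -0.287], [-0.05, -0.336], [-0.027, -0.381], [0.003, -0.422], [0.04, -0.458]]
```

>>> servo_tool(
  rows=[
    [0,0,0,0.042,-0.03,0,15],
    [0,0,0,0.087,-0.052,0,15],
    [0,0,0,0.136,-0.068,0,15],
    [0,0,0,0.186,-0.075,0,15],
    [0,0,0,0.237,-0.075,0,15],
    [0,0,0,0.287,-0.067,0,15],
    [0,0,0,0.336,-0.05,0,15],
    [0,0,0,0.381,-0.027,0,15],
    [0,0,0,0.422,0.003,0,15],
    [0,0,0,0.458,0.04,0,15],
  ],
)

```text
t: 5.0
ee_pos: [490.3, 193.9, 226.3]
orientation: [0.693, 3.058, 0.003]
ft_force: [13.6, 0.2, -10.9]
width: 24.2
grasp_force: 30.0
```

>>> servo_tool(
  rows=[
    [0,0,0,0.025,0.045,0,15],
    [0,0,0,0.046,0.09,0,15],
    [0,0,0,0.062,0.139,0,15],
    [0,0,0,0.069,0.189,0,15],
    [0,0,0,0.069,0.24,0,15],
    [0,0,0,0.061,0.29,0,15],
    [0,0,0,0.044,0.339,0,15],
    [0,0,0,0.021,0.384,0,15],
    [0,0,0,-0.009,0.425,0,15],
    [0,0,0,-0.046,0.461,0,15],
  ],
)

```text
t: 6.25
ee_pos: [536.4, 273.3, 226.0]
orientation: [-0.694, -3.063, -0.001]
ft_force: [-2.1, -2.2, 2.5]
width: 24.1
grasp_force: 30.0
```

>>> servo_tool(
  rows=[
    [0,0,0,-0.042,0.03,0,15],
    [0,0,0,-0.087,0.052,0,15],
    [0,0,0,-0.136,0.068,0,15],
    [0,0,0,-0.186,0.075,0,15],
    [0,0,0,-0.237,0.075,0,15],
    [0,0,0,-0.287,0.067,0,15],
    [0,0,0,-0.336,0.05,0,15],
    [0,0,0,-0.381,0.027,0,15],
    [0,0,0,-0.422,-0.003,0,15],
    [0,0,0,-0.458,-0.04,0,15],
  ],
)

```text
t: 7.5
ee_pos: [616.6, 225.4, 226.2]
orientation: [0.694, 3.062, 0.001]
ft_force: [2.7, 3.8, -0.6]
width: 24.2
grasp_force: 30.0
```

>>> servo_tool(
  rows=[
    [0,0,0,-0.03,-0.042,0,15],
    [0,0,0,-0.052,-0.087,0,15],
    [0,0,0,-0.068,-0.136,0,15],
    [0,0,0,-0.075,-0.186,0,15],
    [0,0,0,-0.075,-0.237,0,15],
    [0,0,0,-0.067,-0.287,0,15],
    [0,0,0,-0.05,-0.336,0,15],
    [0,0,0,-0.027,-0.381,0,15],
    [0,0,0,0.003,-0.422,0,15],
    [0,0,0,0.04,-0.458,0,15],
  ],
)

```text
t: 8.75
ee_pos: [567.7, 147.0, 226.0]
orientation: [-0.694, -3.063, -0.001]
ft_force: [0.7, 5.1, 0.3]
width: 24.3
grasp_force: 30.0
```

>>> servo_tool(
  rows=[
    [0,0,0,0.006,-0.003,0,15],
    [0,0,0,0.006,-0.003,0,15],
  ],
)

```text
t: 9.0
ee_pos: [566.4, 146.7, 226.0]
orientation: [-0.694, -3.062, 0.001]
ft_force: [-2.4, 1.1, 1.6]
width: 24.3
grasp_force: 30.0
```

>>> servo_tool(
  rows=[
    [0,0,0,0,0,0,40],
    [0,0,0,0,0,0,60],
    [0,0,0,0,0,0,87],
    [0,0,0,0,0,0,87],
    [0,0,0,0,0,-0.1,87],
    [0,0,0,0,0,-0.35,87],
    [0,0,0,0.2,-0.1,-0.73,87],
    [0,0,0,0.43,-0.22,-0.73,87],
    [0,0,0,0.43,-0.22,-0.73,87],
    [0,0,0,0.43,-0.22,-0.73,87],
  ],
)

```text
t: 10.25
ee_pos: [470.9, 144.2, 372.3]
orientation: [0.694, 3.063, 0.001]
ft_force: [-0.0, -0.2, 0.2]
width: 86.7
grasp_force: 0.0
```

```bash
python3 - <<'E'
from h import *
o=ctrl.get_obs();print(o["ee_pos"],o["ft_force"].round(2))
snap("wrist","w3");snap("top","t3")
E
sed 's/"w1"/"w3"/' m.py | python3 -
python3 - <<'E'
from h import *
c=dict(np.load("pics/t3.npz"));d=c["d"]
n=np.array([-.2538,.0507,.966]);n/=np.linalg.norm(n)
v,u=np.mgrid[175:198,260:285];P=back(c,u,v,d[175:198,260:285]);K=P[P[:,2]>255];print("top knob",cv2.minEnclosingCircle(K[:,:2].astype(np.float32)))
d=np.load("pics/top0.npy")
v,u=np.mgrid[222:262,315:362];P=back(c,u,v,d[222:262,315:362])
S=back(c,[320,350,307,365],[235,262,250,260],d[[235,262,250,260],[320,350,307,365]]);h=(P-S.mean(0))@n
W=P[(h>31)&(h<42)];r=cv2.minAreaRect(W[:,:2].astype(np.float32));print("top wing",len(W),r,np.median(W[:,2]))
E
```

```text
[470.89471288 144.17184569 372.28525452] [-0.03 -0.15  0.22]
panel n [-0.254  0.059  0.966] tilt 15.1 yaw -13.1 res 1.94
wing h 36.9 610
rect ((2.2239551544189453, -13.933111190795898), (59.4607048034668, 14.280685424804688), 38.97984313964844)
dial panel pt [440.1   6.2 157.8] grip [433.2   7.8 183.9] wing [0.874 0.443 0.202] ang in panel from ex 39.0
knob ((562.9282836914062, 150.0240478515625), 12.123620986938477) 261.1566423837224 401
top knob ((504.659423828125, 83.49739837646484), 95.57748413085938)
top wing 157 ((431.9369812011719, 4.080167770385742), (58.35646057128906, 13.414855003356934), 26.097078323364258) 193.24108392923824
```

View pics/w3.png

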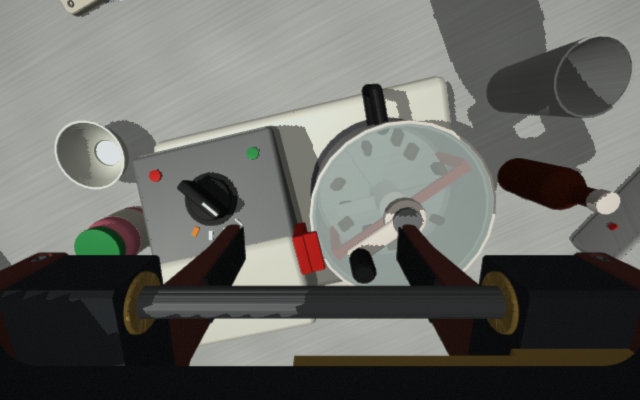

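The wrist view shows the knob at (362,265), back at its start and 3 mm (about 2.5°) clockwise past it. The dial wing is unchanged. Next is the dial.

```bash
cat > d.py <<'E'
from h import *
n=np.array([-.2538,.053,.966]);n/=np.linalg.norm(n)
a=np.radians(26.6);w=np.array([np.cos(a),np.sin(a),0]);w[2]=-(w@n)/n[2];w/=np.linalg.norm(w)
T=R.from_matrix(np.c_[-w,np.cross(-n,-w),-n]);g=np.array([434.5,3.8,184.])
if __name__=="__main__":
    o=ctrl.get_obs();print(o["qpos"].round(2))
    for h in(70,30,-15.7):print(h,rel(g+h*n,T))
E
python3 d.py
```

```text
[ 0.27  0.07  1.74 -0.    1.33 -0.85]
70 [ 0.037 -0.177 -0.592 -0.048 -0.734  0.599]
30 [ 0.037 -0.177 -0.592 -0.099 -0.721  0.792]
-15.7 [ 0.037 -0.177 -0.592 -0.156 -0.707  1.013]
```

>>> servo_tool(
  rows=[
    [0.006,-0.03,-0.1,-0.01,-0.2,0,50],
    [0.012,-0.06,-0.2,-0.02,-0.4,0.1,50],
    [0.019,-0.089,-0.3,-0.03,-0.6,0.2,50],
    [0.025,-0.118,-0.4,-0.048,-0.734,0.35,50],
    [0.031,-0.148,-0.5,-0.048,-0.734,0.5,50],
    [0.037,-0.177,-0.592,-0.048,-0.734,0.599,50],
    [0.037,-0.177,-0.592,-0.048,-0.734,0.599,50],
    [0.037,-0.177,-0.592,-0.048,-0.734,0.599,50],
    [0.037,-0.177,-0.592,-0.048,-0.734,0.599,50],
  ],
)

```text
t: 11.48
ee_pos: [417.3, 7.6, 253.2]
orientation: [-0.641, 2.826, -0.159]
ft_force: [1.0, 0.0, 0.7]
width: 49.8
grasp_force: 0.0
```

```bash
python3 d.py
python3 - <<'E'
from h import *
o=ctrl.get_obs();print(o["t"],o["ee_pos"],o["width"],o["ft_force"])
snap("wrist","w4")
E
```

```text
[ 0.04 -0.06  2.18 -0.09  0.76 -1.92]
70 [-0.     0.001 -0.001  0.004  0.002  0.007]
30 [-0.     0.001 -0.001  0.004  0.002  0.207]
-15.7 [-0.     0.001 -0.001  0.005  0.002  0.435]
11.475 [417.27463162   7.60448329 253.17489957] 49.836446530950376 [0.97252983 0.02006708 0.69322155]
```

View pics/w4.png

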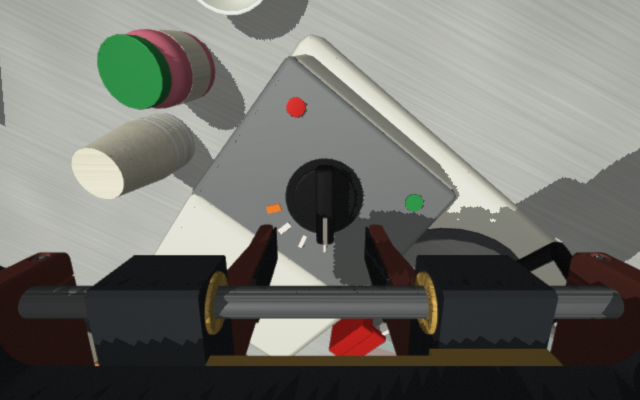

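The wing stands upright in the picture at u≈324, and the fingers are centred at u≈321, so they line up. I'll go down and grip.

>>> servo_tool(
  rows=[
    [0,0,0,0.004,0.002,0.1,50],
    [0,0,0,0.005,0.002,0.2,50],
    [0,0,0,0.005,0.002,0.3,50],
    [0,0,0,0.005,0.002,0.38,50],
    [0,0,0,0.005,0.002,0.43,50],
    [0,0,0,0.005,0.002,0.43,50],
    [0,0,0,0.005,0.002,0.43,50],
  ],
)

```text
t: 12.4
ee_pos: [437.2, 2.9, 169.5]
orientation: [-0.643, 2.826, -0.159]
ft_force: [0.1, 0.0, 1.4]
width: 49.8
grasp_force: 0.0
```

>>> servo_tool(
  rows=[
    [0,0,0,0,0,0,30],
    [0,0,0,0,0,0,20],
    [0,0,0,0,0,0,10],
    [0,0,0,0,0,0,5],
    [0,0,0,0,0,0,5],
    [0,0,0,0,0,0,5],
  ],
)

```text
t: 13.15
ee_pos: [436.1, 4.3, 168.8]
orientation: [-0.642, 2.827, -0.155]
ft_force: [-4.8, 14.7, 5.1]
width: 13.7
grasp_force: 30.0
```

```bash
python3 d.py
python3 - <<'E'
from h import *
o=ctrl.get_obs();print({k:np.round(v,3) for k,v in o.items()})
E
```

```text
[ 0.02  0.14  2.24 -0.11  0.52 -1.9 ]
70 [ 0.002  0.    -0.001 -0.008 -0.01  -0.425]
30 [ 0.002  0.    -0.001 -0.008 -0.01  -0.225]
-15.7 [ 0.002  0.    -0.001 -0.008 -0.011  0.003]
{'t': np.float64(13.15), 'qpos': array([ 0.023,  0.136,  2.236, -0.114,  0.517, -1.903]), 'qvel': array([-0.   , -0.002, -0.001,  0.001,  0.002, -0.003]), 'joint_torque': array([ -6.672, -27.85 , -21.759,  -2.374,  -1.332,   0.028]), 'ee_pos': array([436.095,   4.326, 168.785]), 'orientation': array([-0.642,  2.827, -0.155]), 'ft_force': array([-4.835, 14.717,  5.096]), 'moment': array([2.547, 0.659, 0.687]), 'grasp_force': np.float64(29.975), 'width': np.float64(13.702)}
```

>>> servo_tool(
  rows=[
    [0,0,0,0.002,0.009,0,5],
    [0,0,0,0.002,0.009,0,5],
    [0,0,0,0.002,0.009,0,5],
  ],
)

```text
t: 13.52
ee_pos: [436.1, 4.5, 168.8]
orientation: [-0.643, 2.826, -0.159]
ft_force: [-2.2, 4.7, 4.1]
width: 14.2
grasp_force: 30.0
```

>>> servo_tool(
  rows=[
    [0,0,0.08,0,0,0,5],
    [0,0,0.16,0,0,0,5],
    [0,0,0.24,0,0,0,5],
    [0,0,0.3,0,0,0,5],
    [0,0,0.3,0,0,0,5],
  ],
)

```text
t: 14.15
ee_pos: [436.0, 4.7, 168.8]
orientation: [0.006, 2.883, -0.076]
ft_force: [-2.4, 7.9, 3.9]
width: 13.8
grasp_force: 30.0
```

```bash
cat > s.py <<'E'
from d import *
o=ctrl.get_obs();print({k:np.round(o[k],3) for k in("t","qpos","ee_pos","ft_force","moment","grasp_force","width")})
Rc=R.from_rotvec(o["orientation"]);print("rel T",(T.inv()*Rc).as_rotvec().round(3),"F tool",Rc.inv().apply(o["ft_force"]).round(1),"M tool",Rc.inv().apply(o["moment"]).round(3),"pos err in nominal frame",T.inv().apply(o["ee_pos"]-(g-15.7*n)).round(2))
E
python3 s.py
```

```text
{'t': np.float64(14.15), 'qpos': array([ 0.025,  0.136,  2.237, -0.119,  0.515, -1.446]), 'ee_pos': array([436.012,   4.747, 168.781]), 'ft_force': array([-2.368,  7.9  ,  3.909]), 'moment': array([1.038, 0.081, 0.315]), 'grasp_force': np.float64(29.975), 'width': np.float64(13.847)}
rel T [-0.001 -0.001  0.452] F tool [ 1.3  7.7 -4.8] M tool [-1.084  0.076 -0.044] pos err in nominal frame [ 1.4   2.62 -0.67]
```

>>> servo_tool(
  rows=[
    [0,0,0.07,0,0.004,0,5],
    [0,0,0.14,0,0.004,0,5],
    [0,0,0.21,0,0.004,0,5],
    [0,0,0.28,0,0.004,0,5],
    [0,0,0.35,0,0.004,0,5],
    [0,0,0.42,0,0.004,0,5],
    [0,0,0.49,0,0.004,0,5],
    [0,0,0.55,0,0.004,0,5],
    [0,0,0.6,0,0.004,0,5],
    [0,0,0.6,0,0.004,0,5],
  ],
)

```text
t: 15.4
ee_pos: [436.2, 5.3, 168.8]
orientation: [1.258, 2.596, 0.094]
ft_force: [-0.2, 5.8, 4.7]
width: 14.1
grasp_force: 30.0
```

```bash
python3 s.py
```

```text
{'t': np.float64(15.4), 'qpos': array([ 0.027,  0.136,  2.237, -0.121,  0.515, -0.544]), 'ee_pos': array([436.246,   5.274, 168.809]), 'ft_force': array([-0.232,  5.78 ,  4.743]), 'moment': array([0.618, 0.013, 0.228]), 'grasp_force': np.float64(29.972), 'width': np.float64(14.086)}
rel T [-1.00e-03 -1.00e-03  1.35e+00] F tool [ 3.7  4.2 -4.9] M tool [-0.402  0.518 -0.064] pos err in nominal frame [ 0.95  3.   -0.66]
```

>>> servo_tool(
  rows=[
    [0,0,0.02,0,0,0,5],
    [0,0,0.04,0,0,0,5],
    [0,0,0.04,0,0,0,5],
  ],
)

```text
t: 15.78
ee_pos: [436.2, 5.3, 168.8]
orientation: [1.333, 2.56, 0.104]
ft_force: [-0.1, 5.7, 4.8]
width: 13.9
grasp_force: 30.1
```

```bash
python3 s.py
```

```text
{'t': np.float64(15.775), 'qpos': array([ 0.027,  0.136,  2.237, -0.121,  0.515, -0.486]), 'ee_pos': array([436.246,   5.31 , 168.811]), 'ft_force': array([-0.086,  5.725,  4.771]), 'moment': array([0.694, 0.038, 0.723]), 'grasp_force': np.float64(30.133), 'width': np.float64(13.893)}
rel T [-1.000e-03 -1.000e-03  1.408e+00] F tool [ 3.8  4.1 -4.9] M tool [-0.487  0.704 -0.524] pos err in nominal frame [ 0.94  3.03 -0.67]
```

The moment jumped to 0.52 N m, so the dial is at its stop. Now I'll hold it there.

>>> servo_tool(
  rows=[
    [0,0,0,0,0,0,5],
    [0,0,0,0,0,0,5],
    [0,0,0,0,0,0,5],
    [0,0,0,0,0,0,5],
    [0,0,0,0,0,0,5],
    [0,0,0,0,0,0,5],
    [0,0,0,0,0,0,5],
    [0,0,0,0,0,0,5],
    [0,0,0,0,0,0,5],
    [0,0,0,0,0,0,5],
  ],
)

```text
t: 17.02
ee_pos: [436.2, 5.3, 168.8]
orientation: [1.333, 2.56, 0.104]
ft_force: [-0.9, 5.4, 3.5]
width: 13.8
grasp_force: 30.1
```

>>> servo_tool(
  rows=[
    [0,0,0,0,0,0,5],
    [0,0,0,0,0,0,5],
    [0,0,0,0,0,0,5],
    [0,0,0,0,0,0,5],
    [0,0,0,0,0,0,5],
    [0,0,0,0,0,0,5],
    [0,0,0,0,0,0,5],
    [0,0,0,0,0,0,5],
    [0,0,0,0,0,0,5],
    [0,0,0,0,0,0,5],
  ],
)

```text
t: 18.27
ee_pos: [436.3, 5.3, 168.8]
orientation: [1.333, 2.56, 0.104]
ft_force: [0.3, 5.7, 4.0]
width: 14.1
grasp_force: 30.1
```

>>> servo_tool(
  rows=[
    [0,0,0,0,0,0,5],
    [0,0,0,0,0,0,5],
    [0,0,0,0,0,0,5],
    [0,0,0,0,0,0,5],
    [0,0,0,0,0,0,5],
    [0,0,0,0,0,0,5],
    [0,0,0,0,0,0,5],
    [0,0,0,0,0,0,5],
  ],
)

```text
t: 19.27
ee_pos: [436.3, 5.3, 168.8]
orientation: [1.333, 2.56, 0.104]
ft_force: [0.3, 4.6, 3.4]
width: 14.0
grasp_force: 30.1
```

```bash
python3 s.py; python3 -c "
from h import *
snap('wrist','w5')"
```

```text
{'t': np.float64(19.275), 'qpos': array([ 0.027,  0.136,  2.237, -0.121,  0.515, -0.486]), 'ee_pos': array([436.258,   5.31 , 168.812]), 'ft_force': array([0.293, 4.587, 3.383]), 'moment': array([0.682, 0.029, 0.701]), 'grasp_force': np.float64(30.128), 'width': np.float64(14.033)}
rel T [-1.000e-03 -1.000e-03  1.407e+00] F tool [ 2.9  3.5 -3.4] M tool [-0.483  0.685 -0.505] pos err in nominal frame [ 0.93  3.02 -0.67]
```

View pics/w5.png

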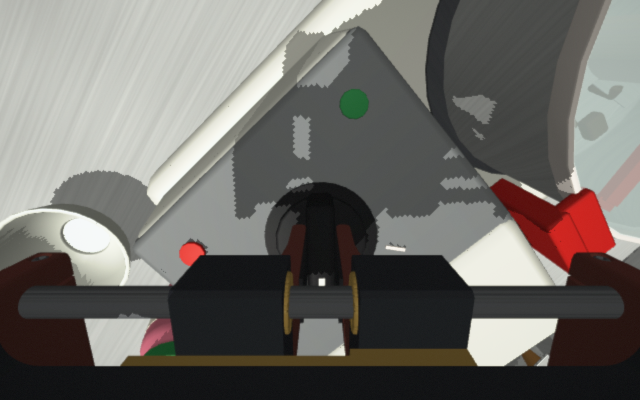

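The picture shows the wing at (320,230) still between the pads and turned along with the tool. It has been held steadily at the stop for 3.5 s, so I'll hand in.

```bash
python3 -c "
from workcell import ctrl
print(ctrl.close_job())"
```

```text
the job is handed in; nothing more can be done
None
```

The scraper went one full clockwise turn, ending about 2.5° past its start, and the dial was turned to its stop, held there for about 3.5 s, and was still gripped when I handed in the job.

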